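# Tip the pocket torch out of the red tube and lay it in the bowl

## Robot

A 6-joint arm with a two-finger parallel gripper is mounted at the origin on the work surface. World frame = base frame: x ahead of the robot, y to its left, z up, the work surface at z = 0. Lengths are in mm, angles in rad, forces in N, time in s.
With the tool pointing down it reaches from about 350 to 775 mm from the base axis. Payload 7.3 kg.
Tool frame: the origin (TCP) lies at the centre of the arm's flange, where the gripper is bolted on; the fingertips stand 178 mm ahead of it and the grasp point (between the pads) lies bot.grip_depth ahead of it (bot.grip_depth is the distance from the TCP to the grasp point, in mm); z points along the fingers, y is the line along which they close (so a half turn about z gives the same grasp; the last joint's range is limited). The gripper opens to 92 mm and grips with 3 to 60 N. Pads are 19 mm wide; open, the fingers measure 130 mm over their backs; the gripper's body (75 mm by 190 mm) begins 47 mm behind the grasp point.
Start: joints at [1.138, 0.342, 1.524, -0, 1.275, -0.146], TCP at [148.492, 503.565, 404.741] pointing down, gripper open.
Joint ranges: [-2.53, 2.53], [-0.77, 2.02], [0.04, 2.7], [-1, 4.14], [0.28, 2.66], [-3.11, 3.11]. Speed limits (rad/s): [2.57, 2.57, 3.14, 3.14, 3.14, 3.14].

## Interface

Orientations are given as a unit quaternion [w, x, y, z].
In Python, from bench import bot gives the robot as it stands.
- The arm moves only by the tool apply_moves, never from a script. Its argument "deltas" is one flat list of numbers, 7 for each row, row after row: the shift along the tool's x, y, z in m, then the turn, a rotation vector about the tool's x, y, z in rad, then the finger opening in m, from 0 to 0.0918. A call has 1 to 20 rows; each row is the pose to reach, as a shift and turn from the pose commanded when the call began, along the tool's axes at that moment; what a row does not reach only later rows make up. A row lasts 1/12 s, in which the tool goes at most 41.7 mm and 7.16 degrees, less where a joint would pass 70% of its speed; a pose out of reach is approached as far as the arm can. A call with a gripper value outside its range is refused whole. The fingers move at their own pace and stop on an object; "newtons" is the grip in N (left out, the last holds). Time passes only in rows, so rows that repeat a pose let the fingers close. It gives the time, the measured TCP pose, the force, the opening and the grip force at its end, in the units of the state.
- bot.observe(): the state, without advancing time (a new reading comes with each control period).
- bot.grab_frame(name): name is "scene" or "top" or "wrist"; returns a dict with "color" (420x560x3 uint8, red, green, blue), "camera_matrix" (3x3 intrinsics, pixels), "position" and "orientation" of the camera in the world. Camera axes: x right, y down, z forward; pixel columns grow to the right and rows downward; lengths in mm; the calibration is good to about 2 mm. A picture is of the moment at which its call begins. There is no depth.
- bot.finish_job(): hands the job in; it is judged then, once.
The state is a dict: "clock": time; "joints": joint angles; "joint_velocities": joint speeds; "joint_efforts": joint torques, N m; "position": TCP position; "tcp_rot": TCP orientation; "force": force on the tool from outside, world axes, zero at the start; "moment": the same for the moment, N m; "grip_width": finger opening in mm; "gripper_force": force on a finger pad.
Only numpy, scipy, OpenCV 4.12 (cv2) and the standard library are available. Lean on these libraries where they do the work, as an engineer would, in place of code of your own. Each camera call takes 0.05 s, during which the arm holds its last target. There are 200 camera calls.

## Task

Press down on the white pad at the mouth end of the red tube so that it tips well mouth-down and the yellow torch inside slides out by itself to the catch. Then take the torch by its exposed end, lift it clear of the catch, draw it out of the tube and lay it in the brown bowl without dropping it. Leave the bowl where it is, and do not disturb the blue tube, the spray bottle, the reading glasses or the trinket tin.

Things in the scene. Friction and masses are not known exactly. Their poses are not given: they have to be found in the camera images.
- red_mouth (a point): Centre of the mouth of the red tin tube (outer dia 44, bore 39, 200 mm long, far end closed). x axis runs back to the closed end, y across, z up square to the tube. The mouth faces the robot's right. A stiff hinge (level, across the tube, 70 mm behind the mouth, 140 mm above the table, in a fixed stand) holds any tilt; starts within 0.02 rad of level, turns 0.5 rad mouth-down.
- red_pad (a point): Centre of the top of the white press pad, 30 x 26 mm, on top of the red tube: 15 mm behind the mouth, 25 mm above the tube's axis. Same axes. 5 to 8 N straight down with closed fingers tips the tube mouth-down; pushing it down 20 to 24 mm gives about 0.42 rad, at which the torch surely slides (it starts to at 0.2 to 0.3).
- red_catch (a point): Top of the catch that stops the torch: a 10 mm wide steel tongue runs 70 mm out from under the mouth, level with the bore's floor, and turns up 10 mm at its end. Clear on both sides for fingers. Same axes. 70 mm of torch is then exposed. The bore leaves 17 mm over the torch: raise it 13 mm along z to clear the catch, then draw it 90 mm or more along -x.
- torch: Yellow pocket torch, smooth straight cylinder, 22 mm dia, 150 mm long, about 0.08 kg, black bands at its ends. Origin at its middle, x along it, lens end (-x) to the mouth. Starts inside the red tube, lens end 25 to 45 mm behind the mouth. Against the catch, its middle is about 5 mm inside the mouth, its axis about 8 mm below the tube's.
- bowl: Brown ceramic bowl, loose, 190 mm across the rim, 60 mm high, 5 mm wall. Origin at the centre of its underside, z up. The torch fits inside it lying down.
- blue_mouth (a point): Bystander: centre of the mouth of a blue tube, empty, the same in shape, stand and axes as the red one beside it. It starts at some small tilt and must stay as it is.
- bottle: Bystander: blue plastic spray bottle with a white press button, 64 mm in diameter, 164 mm high, standing. Origin at the centre of its underside.
- glasses: Bystander: folded black reading glasses standing on edge, 126 mm long (y), 22 mm deep, 36 mm high. Origin at the middle of the underside.
- tin: Bystander: closed trinket tin with a green flap lid, 84 x 119 x 55 mm. Origin at the centre of its underside.

How it is judged:
By the outcome, as a careful person would: the job done as asked, in the order asked, and still so for the second after the job is handed in, with the robot touching nothing.
It also fails if it takes over 48 s, if anything falls off the work surface, if the arm or the gripper's body presses on something with over 40 N, if the wrist force passes 120 N, or if a joint passes its speed limit or range.

## Working session

There is one attempt and no reset: what is moved stays moved. The work goes in short steps, Python scripts to look and compute and a tool call to move; the robot and the scene stay as the last step left them, time stands still between calls to the robot, and variables do not carry over. Pictures are saved under pics/ and viewed, at most 12 in all, crops included, and the job is handed in when it is done.

Besides the shell and the picture viewer there is one more tool, called after "Call:" as a command line: name --argument value ..., lists and objects as JSON in quotes. apply_moves: Moves the arm, as the interface text tells. Its arguments: {"type":"object","properties":{"deltas":{"type":"array"},"newtons":{"type":"number"}},"required":["deltas"]}

```bash
ls; mkdir -p pics
cat > h.py <<'E'
import numpy as np, cv2
from scipy.spatial.transform import Rotation as R
from bench import bot
def rot(q): return R.from_quat([q[1],q[2],q[3],q[0]])
def grab(n,save=None):
    f=bot.grab_frame(n)
    if save: cv2.imwrite(f'pics/{save}.png',f['color'][:,:,::-1])
    return f
def ray(f,uv):
    d=np.linalg.inv(f['camera_matrix'])@np.array([uv[0],uv[1],1.]); d=rot(f['orientation']).apply(d)
    return np.array(f['position'],float),d/np.linalg.norm(d)
def onz(f,uv,z):
    p,d=ray(f,uv); return p+d*(z-p[2])/d[2]
def tri(*fu):
    A=np.zeros((3,3));b=np.zeros(3)
    for f,u in fu:
        p,d=ray(f,u);M=np.eye(3)-np.outer(d,d);A+=M;b+=M@p
    x=np.linalg.solve(A,b)
    return x,[np.linalg.norm((np.eye(3)-np.outer(ray(f,u)[1],ray(f,u)[1]))@(x-ray(f,u)[0])) for f,u in fu]
def proj(f,x):
    c=f['camera_matrix']@rot(f['orientation']).inv().apply(np.array(x)-f['position']); return c[:2]/c[2]
E
python3 - <<'E'
from h import *
a=grab('scene','s1');b=grab('top','t1');c=grab('wrist')
for f in (a,b,c): print(f['position'],f['orientation'],f['camera_matrix'][0])
s=bot.observe();print(s['position'],s['tcp_rot'],bot.grip_depth,s['clock'])
E
```

```text
pics
[1521.43072984  -96.5718837   857.68531684] [-0.34163592  0.69569843  0.57060973 -0.27146476] [410.4386354    0.         277.04135796]
[ 324.11600922   72.05547283 1657.37074194] [ 0.07072523 -0.69656994  0.7113353  -0.06156589] [473.165808     0.         273.78837133]
[ 71.46862752 526.79702892 383.7401134 ] [0.12033377 0.79185137 0.59218487 0.08836443] [332.57820923   0.         279.59519755]
[148.44247284 503.47732866 404.19986363] [-1.65952734e-04  1.42890531e-01  9.89738315e-01 -5.79962040e-04] 159.20000000000002 0.15
```

View pics/s1.png

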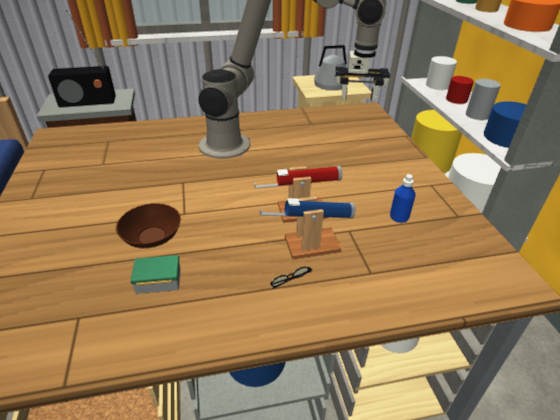

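View pics/t1.png

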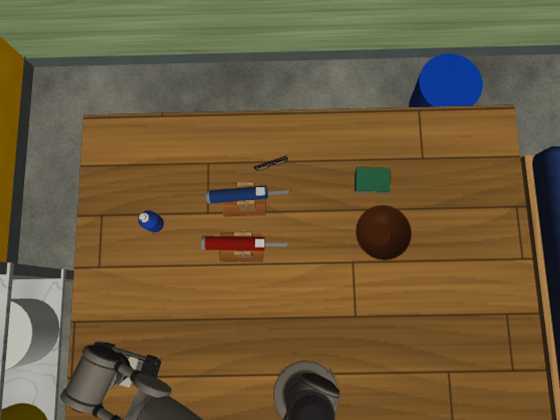

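The scene view shows the red tube at about (308,175) with its pad at (282,174). In the top view the pad is at (260,243), the tongue end at (287,245), the bowl at (383,232) and the blue tube at (237,194). Next I extract exact points with masks.

Run:
```python
from h import *
a=grab('scene');b=grab('top')
def cen(f,box,fn):
    x0,y0,x1,y1=box;im=f['color'][y0:y1,x0:x1].astype(int);m=fn(im[...,0],im[...,1],im[...,2])
    v,u=np.nonzero(m);return np.array([u.mean()+x0,v.mean()+y0]),m.sum(),(u.min()+x0,u.max()+x0,v.min()+y0,v.max()+y0),np.c_[u+x0,v+y0]
W=lambda r,g,b:(np.minimum(np.minimum(r,g),b)>170)
G=lambda r,g,b:(abs(r-b)<40)&(np.minimum(np.minimum(r,g),b)>90)
Rd=lambda r,g,b:(r>90)&(g<45)&(b<45)
for nm,sb,tb in (('red',(270,165,292,182),(252,234,270,252)),('blue',(282,195,300,212),(252,184,272,202))):
    s=cen(a,sb,W);t=cen(b,tb,W);x,e=tri((a,s[0]),(b,t[0]));print(nm,'pad',s[:3],t[:3],x,e)
s=cen(a,(250,180,278,190),G);t=cen(b,(268,240,292,250),G);print('tongue',s[:3],t[:3])
s2=cen(a,(335,160,350,190),G);t2=cen(b,(198,232,206,255),G);print('cap',s2[:3],t2[:3],tri((a,s2[0]),(b,t2[0])))
t=cen(b,(198,230,258,258),Rd);d=t[3];vx,vy,x0,y0=cv2.fitLine(d.astype(np.float32),2,0,.01,.01).ravel();
p=onz(b,(x0-20*vx,y0-20*vy),162);q=onz(b,(x0+20*vx,y0+20*vy),162);print('red dir yaw',p,q,np.degrees(np.arctan2(*(q-p)[1::-1])))
Br=lambda r,g,b:(r<95)&(r>g+8)&(g<50)
t=cen(b,(350,200,416,262),Br);print('bowl top',t[:3],onz(b,t[0],60),onz(b,(t[2][0],t[0][1]),60),onz(b,(t[2][1],t[0][1]),60))
s=cen(a,(112,200,186,252),Br);print('bowl scene',s[:3])
# rim extremes left/right in the two views
sl=s[3];l=sl[sl[:,0]==s[2][0]].mean(0);r=sl[sl[:,0]==s[2][1]].mean(0)
print('rim ends scene on z60',onz(a,l,60),onz(a,r,60))
for n,f,bx in (('s',a,(240,150,365,225)),('t',b,(190,175,300,265))):
    x0,y0,x1,y1=bx;c=cv2.resize(f['color'][y0:y1,x0:x1],None,fx=4.5,fy=4.5,interpolation=cv2.INTER_CUBIC);cv2.imwrite(f'pics/c{n}.png',c[:,:,::-1])
i1=cv2.imread('pics/cs.png');i2=cv2.imread('pics/ct.png')
w=max(i1.shape[1],i2.shape[1]);pad=lambda i:cv2.copyMakeBorder(i,0,0,0,w-i.shape[1],0)
j=np.vstack([pad(i1),pad(i2)]);k=min(1,600/j.shape[0]);cv2.imwrite('pics/c1.png',cv2.resize(j,None,fx=k,fy=k));print(k*4.5,i1.shape)
```

```text
red pad (array([282.18, 171.72]), np.int64(50), (np.int64(277), np.int64(287), np.int64(169), np.int64(174))) (array([259.5, 242.5]), np.int64(48), (np.int64(256), np.int64(263), np.int64(240), np.int64(245))) [487.60863168 138.48879464 164.41059621] [np.float64(2.244287137327654), np.float64(2.2442871373276287)]
blue pad (array([293.26984127, 201.03174603]), np.int64(63), (np.int64(288), np.int64(299), np.int64(198), np.int64(204))) (array([259.7, 191. ]), np.int64(10), (np.int64(257), np.int64(263), np.int64(188), np.int64(194))) [652.07898226 134.53257521 174.76600046] [np.float64(1.6843103422520473), np.float64(1.684310342252063)]
tongue (array([265.57692308, 185.46153846]), np.int64(52), (np.int64(255), np.int64(277), np.int64(184), np.int64(187))) (array([277., 244.]), np.int64(57), (np.int64(268), np.int64(286), np.int64(243), np.int64(245)))
cap (array([339.65853659, 171.80487805]), np.int64(41), (np.int64(337), np.int64(341), np.int64(166), np.int64(178))) (array([202.34285714, 244.17142857]), np.int64(35), (np.int64(201), np.int64(204), np.int64(239), np.int64(249))) (array([489.03782287, 324.45373174, 142.42444815]), [np.float64(3.36044537344723), np.float64(3.3604453734472335)])
red dir yaw [486.82338876 296.18369575 162.        ] [481.06949167 169.20476594 162.        ] -92.59451432198286
bowl top (array([383.15682108, 232.18827029]), np.int64(2353), (np.int64(356), np.int64(410), np.int64(206), np.int64(259))) [ 524.72777342 -278.7408937    60.        ] [ 526.70191474 -186.99730494   60.        ] [ 522.77974733 -369.27083833   60.        ]
bowl scene (array([147.88448845, 223.56655666]), np.int64(1818), (np.int64(117), np.int64(179), np.int64(204), np.int64(247)))
rim ends scene on z60 [ 534.91615426 -364.24904333   60.        ] [ 526.8627801  -185.19734831   60.        ]
3.6339165545087484 (338, 562, 3)
```

View pics/c1.png

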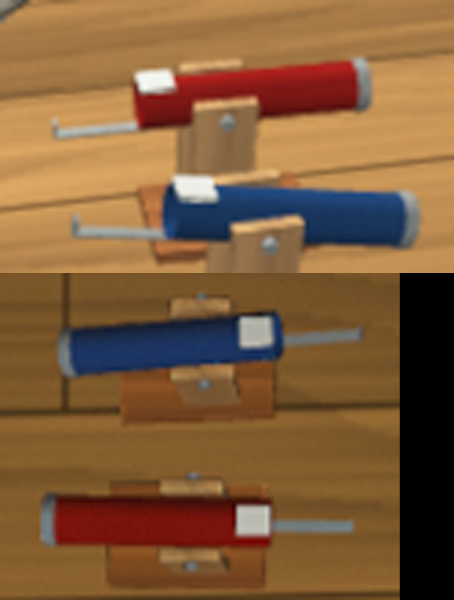

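The crops show both pads and tongues clearly, and the red tube runs almost along world y with its mouth towards -y. I'll move the wrist camera above it.

```bash
cat >> h.py <<'E'
def toolR(yaw,tilt):
    # yaw: direction (rad) of the tube's +x (back) in the world; tilt: mouth-down. tool x = tube back, tool z = tube down
    u=np.array([np.cos(yaw),np.sin(yaw),0]);z=np.array([0,0,1.])
    bx=u*np.cos(tilt)+z*np.sin(tilt); tz=-(z*np.cos(tilt)-u*np.sin(tilt))
    return R.from_matrix(np.c_[bx,np.cross(tz,bx),tz])
def plan(goal,Rg,cmd=None):
    s=bot.observe();p,q=(np.array(s['position']),rot(s['tcp_rot'])) if cmd is None else cmd
    d=q.inv().apply(np.array(goal)-p)/1000;v=(q.inv()*Rg).as_rotvec();print(np.round(d,4),np.round(v,4))
E
python3 - <<'E'
from h import *
plan((487,90,400),toolR(np.pi/2,0))
E
```

```text
[-0.4417 -0.3009  0.0046] [-6.000e-04  3.000e-04  1.284e+00]
```

Call:
apply_moves --deltas '[-0.4417,-0.3009,0.0046,0,0,1.284,0.0,-0.4417,-0.3009,0.0046,0,0,1.284,0.0,-0.4417,-0.3009,0.0046,0,0,1.284,0.0,-0.4417,-0.3009,0.0046,0,0,1.284,0.0,-0.4417,-0.3009,0.0046,0,0,1.284,0.0,-0.4417,-0.3009,0.0046,0,0,1.284,0.0,-0.4417,-0.3009,0.0046,0,0,1.284,0.0,-0.4417,-0.3009,0.0046,0,0,1.284,0.0,-0.4417,-0.3009,0.0046,0,0,1.284,0.0,-0.4417,-0.3009,0.0046,0,0,1.284,0.0,-0.4417,-0.3009,0.0046,0,0,1.284,0.0,-0.4417,-0.3009,0.0046,0,0,1.284,0.0,-0.4417,-0.3009,0.0046,0,0,1.284,0.0,-0.4417,-0.3009,0.0046,0,0,1.284,0.0,-0.4417,-0.3009,0.0046,0,0,1.284,0.0,-0.4417,-0.3009,0.0046,0,0,1.284,0.0,-0.4417,-0.3009,0.0046,0,0,1.284,0.0,-0.4417,-0.3009,0.0046,0,0,1.284,0.0]' --newtons 30

```text
clock: 1.75
position: [486.3, 91.1, 400.3]
tcp_rot: [-0.0, 0.706, 0.708, 0.0]
force: [-0.4, -0.1, -0.1]
grip_width: 0.6
gripper_force: 0.0
```

Run:
```python
from h import *
c=grab('wrist','w1');a=grab('scene');s=bot.observe();print(s['position'],s['tcp_rot'],s['joints'],s['clock'],s['force'],s['grip_width'])
print(c['position'],rot(c['orientation']).as_matrix())
import pickle;pickle.dump(c,open('w1.pkl','wb'))
print(proj(c,(487.6,138.5,164.4)),proj(c,(652,134.5,174.8)))
```

```text
[486.49759266  90.95797901 400.33763385] [4.25152204e-05 7.06485617e-01 7.07727383e-01 1.50026199e-04] [2.98039385e-02 2.90756854e-01 1.61131011e+00 1.52404593e-04
 1.23924911e+00 2.79982267e-02] 1.85 [-0.69902368 -0.06128962  0.03146147] 0.3458332741067312
[486.01755807 171.8791548  379.90250553] [[ 9.99998567e-01  1.63919527e-03  4.22818189e-04]
 [ 1.69088297e-03 -9.55147440e-01 -2.96125833e-01]
 [-8.15543528e-05  2.96126123e-01 -9.55148843e-01]]
[281.97492289 160.35038638] [546.1423935 169.803683 ]
```

View pics/w1.png

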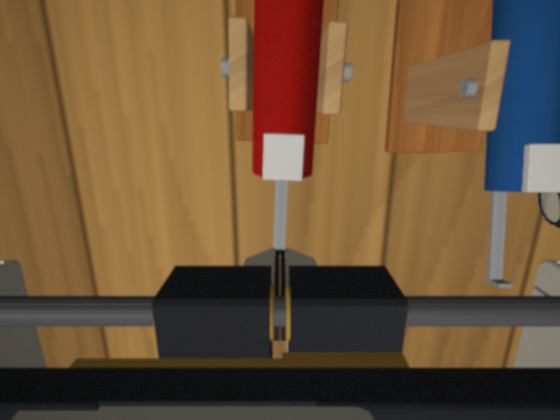

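The wrist view shows the pad at (263–304, 134–180), the tongue running from (281,180) down to about (280,248), and the red tube's edges at 254 and 322 on the top row. I'll fit the yaw and the pad from this.

Run:
```python
from h import *
import pickle;c=pickle.load(open('w1.pkl','rb'));im=c['color'].astype(int);a=grab('scene');b=grab('top')
r,g,bb=im[...,0],im[...,1],im[...,2]
W=(im.min(2)>170);W[:,:240]=0;W[:,330:]=0;W[200:]=0
(pc,sz,an)=cv2.minAreaRect(np.argwhere(W)[:,::-1].astype(np.float32));print('pad',pc,sz,an)
for z in (160,165,170):
    print(z,onz(c,pc,z), 'size',[np.linalg.norm(onz(c,(pc[0]-20.5,pc[1]),z)-onz(c,(pc[0]+20.5,pc[1]),z))])
print('tri3',tri((c,pc),(a,(282.3,171.9)),(b,(259.8,242.8))),tri((c,pc),(a,(282.3,171.9))))
rd=(r>80)&(g<50)&(bb<50);rd[:,:245]=0;rd[:,330:]=0
P=[]
for v in (5,40,80,120,160):
    u=np.nonzero(rd[v])[0];m=(u.min()+u.max())/2;P.append(onz(c,(m,v),140));print(v,u.min(),u.max(),P[-1])
T=(abs(r-bb)<35)&(im.min(2)>85);T[:,:268]=0;T[:,296:]=0
for v in (190,205,220,235):
    u=np.nonzero(T[v])[0];print('tongue',v,u.min(),u.max(),onz(c,(u.mean(),v),122))
```

```text
pad (282.7391357421875, 157.23814392089844) (37.46131896972656, 44.09083938598633) 2.6025619506835938
160 [488.12889135 139.875657   160.        ] size [np.float64(27.061946901827085)]
165 [488.08088522 140.6033317  165.        ] size [np.float64(26.446629972255156)]
170 [488.0328791 141.3310064 170.       ] size [np.float64(25.831313042683227)]
tri3 (array([487.34754556, 138.96597676, 163.09380563]), [np.float64(1.5423307259319465), np.float64(2.2757839914330096), np.float64(3.6929852082286896)]) (array([488.1798167 , 140.74807105, 164.05142695]), [np.float64(0.29402163911793455), np.float64(0.2940216391180393)])
5 255 322 [491.54195223 233.35929796 140.        ]
40 253 320 [490.43076432 213.28863511 140.        ]
80 253 317 [489.61104386 188.92073331 140.        ]
120 253 314 [488.73490245 162.87560083 140.        ]
160 253 311 [487.79630732 134.9739014  140.        ]
tongue 190 275 286 [486.82550997 108.26629792 122.        ]
tongue 205 275 286 [486.85663716  95.79806956 122.        ]
tongue 220 274 285 [486.06880237  82.97632264 122.        ]
tongue 235 274 284 [485.6741915   69.78800638 122.        ]
```

Run:
```python
from h import *
plan((487.9,138,352.5),toolR(1.534,0))
```

```text
[0.0473 0.0013 0.0478] [ 0.0004 -0.0001  0.0381]
```

Call:
apply_moves --deltas '[0.047,0.001,0.048,0,0,0.038,0,0.047,0.001,0.048,0,0,0.038,0,0.047,0.001,0.048,0,0,0.038,0,0.047,0.001,0.048,0,0,0.038,0,0.047,0.001,0.051,0,0,0.038,0,0.047,0.001,0.054,0,0,0.038,0,0.047,0.001,0.057,0,0,0.038,0,0.047,0.001,0.06,0,0,0.038,0,0.047,0.001,0.062,0,0,0.038,0,0.047,0.001,0.062,0,0,0.038,0,0.047,0.001,0.062,0,0,0.038,0]'

```text
clock: 2.87
position: [488.4, 136.4, 338.8]
tcp_rot: [0.001, 0.721, 0.693, 0.001]
force: [-0.1, -0.9, 4.0]
grip_width: 0.2
gripper_force: 2.1
```

Call:
apply_moves --deltas '[0,0,0.002,0,0,0,0,0,0,0.004,0,0,0,0,0,0,0.006,0,0,0,0,0,0,0.008,0,0,0,0,0,0,0.01,0,0,0,0,0,0,0.012,0,0,0,0,0,0,0.014,0,0,0,0,0,0,0.016,0,0,0,0,0,0,0.017,0,0,0,0,0,0,0.017,0,0,0,0,0,0,0.017,0,0,0,0]'

```text
clock: 3.78
position: [488.3, 136.6, 321.5]
tcp_rot: [0.0, 0.721, 0.693, 0.0]
force: [0.2, -3.8, 4.8]
grip_width: 0.4
gripper_force: 3.1
```

Run:
```python
from h import *
s=bot.observe();print(s['position'],s['force'])
f=grab('scene');x0,y0,x1,y1=240,140,365,225
cv2.imwrite('pics/s2.png',cv2.resize(f['color'][y0:y1,x0:x1],None,fx=5,fy=5,interpolation=cv2.INTER_CUBIC)[:,:,::-1])
```

```text
[488.26055591 136.60759682 321.47090167] [ 0.23408186 -3.78889214  4.84709745]
```

View pics/s2.png

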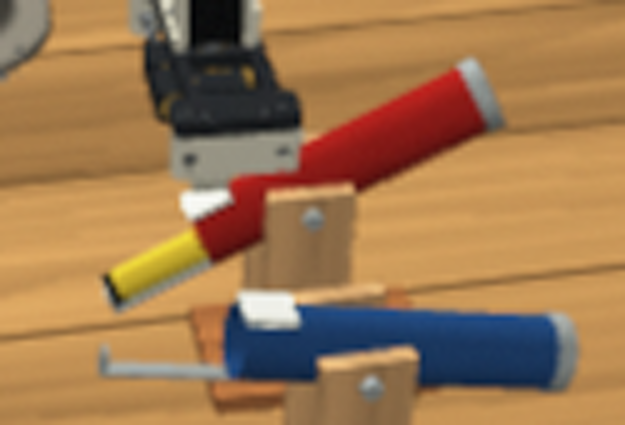

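The tube is tipped well mouth-down. The torch rests at the catch, with its exposed yellow part at crop (115–205, 235–300). I'll retract straight up, then measure the torch.

Call:
apply_moves --deltas '[0,0,-0.01,0,0,0,0,0,0,-0.04,0,0,0,0,-0.03,0,-0.08,0,0,0,0,-0.06,0,-0.1,0,0,0,0.045,-0.09,0,-0.1,0,0,0,0.045,-0.12,0,-0.1,0,0,0,0.045,-0.12,0,-0.1,0,0,0,0.045,-0.12,0,-0.1,0,0,0,0.045,-0.12,0,-0.1,0,0,0,0.045]'

```text
clock: 4.58
position: [483.3, 17.7, 421.0]
tcp_rot: [-0.001, 0.721, 0.693, 0.0]
force: [-0.3, -0.2, -0.1]
grip_width: 35.9
gripper_force: 0.0
```

Run:
```python
from h import *
s=bot.observe();print(s['position'],s['clock'],s['grip_width'])
c=grab('wrist','w2');a=grab('scene','s3');b=grab('top')
import pickle;pickle.dump((c,a,b),open('w2.pkl','wb'))
for n,f in (('w',c),('s',a),('t',b)):
    im=f['color'].astype(int);r,g,bb=im[...,0],im[...,1],im[...,2]
    Y=((r>140)&(g>115)&(bb<60)&(r-g<70)).astype(np.uint8)
    k,l,st,ce=cv2.connectedComponentsWithStats(Y)
    for i in range(1,k):
        if st[i,4]>15: print(n,st[i],ce[i])
```

```text
[483.31526926  17.69934479 421.04102584] 4.5833 35.88197433434074
w [ 267   75   21   58 1101] [277.03451408 102.38692098]
w [355 310   6  29 103] [357.99029126 324.54368932]
s [290   0   5  31  51] [291.1372549   16.82352941]
s [304   0   3  37  59] [305.38983051  19.77966102]
s [310   0   5  37 117] [312.25641026  18.70940171]
s [501   0  10   6  39] [505.66666667   1.82051282]
s [115  11   8  28  54] [118.62962963  25.55555556]
s [555  11   5  13  36] [557.72222222  18.44444444]
s [ 453   21   92   83 4204] [496.52473834  62.59776403]
s [85 27  6 19 27] [87.07407407 35.88888889]
s [ 411  110   47   63 1604] [434.95698254 137.33478803]
s [454 134  30  24 281] [466.06405694 146.55516014]
s [ 519  175   41  121 2513] [545.88658973 240.68444091]
s [262 185  19  14 103] [271.2038835  192.53398058]
t [265 244  10   5  45] [269.8        246.08888889]
```

View pics/w2.png

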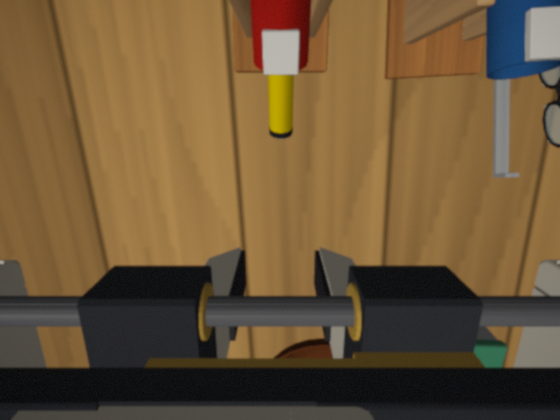

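The wrist view shows the tipped tube with its pad at (281,51) and the torch's exposed part at (270–292, 75–136), lens end at about (281,135).

Run:
```python
from h import *
import pickle;c,a,b=pickle.load(open('w2.pkl','rb'))
def Y(f,box):
    x0,y0,x1,y1=box;im=np.zeros_like(f['color']).astype(int);im[y0:y1,x0:x1]=f['color'][y0:y1,x0:x1]
    r,g,bb=im[...,0],im[...,1],im[...,2];return np.argwhere((r>120)&(g>100)&(bb<60)&(r-g<70))[:,::-1].astype(float)
def ends(p):
    m=p.mean(0);w,v=np.linalg.eigh(np.cov((p-m).T));d=v[:,1];d=d if d[1]>0 else -d;t=(p-m)@d
    return m+d*t.min(),m+d*t.max(),m
yw=ends(Y(c,(255,70,300,145)));ys=ends(Y(a,(255,180,285,205)));yt=ends(Y(b,(260,238,282,255)))
print(yw,ys,yt)
m=tri((c,yw[2]),(a,ys[2]));L=tri((c,yw[1]),(a,ys[1]));N=tri((c,yw[0]),(a,ys[0]));print('mid',m,'lens',L,'near',N)
for z in (80,90,100,110):print(z,onz(c,yw[2],z))
def grey(f,box,th):
    x0,y0,x1,y1=box;im=f['color'][y0:y1,x0:x1].astype(int);m=(abs(im[...,0]-im[...,2])<35)&(im.min(2)>th);v,u=np.nonzero(m);return np.array([u.mean()+x0,v.mean()+y0]),m.sum()
pw=grey(c,(255,25,305,78),165);ps=grey(a,(272,172,292,186),165);print('pad',pw,ps,tri((c,pw[0]),(a,ps[0])))
cs=grey(a,(328,148,344,168),90);ct=grey(b,(196,232,216,256),90);print('cap',cs,ct,tri((a,cs[0]),(b,ct[0])))
print('model')
for t in (.40,.44,.48):
    u=np.array([np.cos(1.534),np.sin(1.534),0]);z=np.array([0,0,1.]);h=np.array([490,195.5,140])
    bx=u*np.cos(t)+z*np.sin(t);bz=z*np.cos(t)-u*np.sin(t)
    P=lambda x,zz:h+bx*(x-70)+bz*zz
    for n,q in (('pad',P(15,25)),('lens',P(-70,-8)),('lens top',P(-64,3)),('cap',P(200,10))):print(t,n,q.round(1),proj(c,q).round(1),proj(a,q).round(1))
```

```text
(array([278.90682543,  72.72140699]), array([279.6457707 , 136.13231405]), array([279.25422483, 102.53269655])) (array([279.78781483, 188.53301143]), array([262.61808434, 197.22143469]), array([271.30701754, 192.8245614 ])) (array([265.40501917, 245.31276771]), array([274.20511217, 246.63911615]), array([269.69387755, 245.95918367]))
mid (array([486.26488844, 104.68225602,  87.85963043]), [np.float64(2.5312835590440277), np.float64(2.5312835590439797)]) lens (array([485.82273981,  75.33398422,  74.61854154]), [np.float64(3.7918510435520667), np.float64(3.791851043552038)]) near (array([487.10786567, 130.02804233, 101.39852113]), [np.float64(4.313776471885793), np.float64(4.31377647188578)])
80 [485.78646712 102.28845356  80.        ]
90 [485.79961266 102.16886107  90.        ]
100 [485.8127582  102.04926859 100.        ]
110 [485.82590374 101.9296761  110.        ]
pad (array([280.35665914,  52.13995485]), np.int64(1329)) (array([280.63829787, 179.17021277]), np.int64(47)) (array([488.00802583, 136.28064555, 137.45275214]), [np.float64(0.05346407614851465), np.float64(0.0534640761485
[... 242 characters left out ...]
 pad [487.8 135.1 141.6] [280.1  52.9] [280.3 178.1]
0.4 lens [485.4  69.8  78.1] [280.1 138.4] [259.7 196.3]
0.4 lens top [485.4  71.   90.6] [280.2 138.3] [260.  193.1]
0.4 cap [494.3 311.3 199.8] [ 279.7 -467. ] [337.  157.6]
0.44 pad [487.8 135.1 139.2] [280.1  53.4] [280.3 178.7]
0.44 lens [485.5  72.3  73.1] [280.1 135.2] [260.5 197.5]
0.44 lens top [485.5  73.1  85.6] [280.1 135.5] [260.7 194.3]
0.44 cap [494.2 308.8 204.4] [ 279.7 -476.8] [336.4 156.4]
0.48 pad [487.8 135.2 136.8] [280.1  53.8] [280.3 179.3]
0.48 lens [485.6  75.1  68.3] [280.1 131.9] [261.4 198.7]
0.48 lens top [485.6  75.3  80.8] [280.1 132.6] [261.4 195.5]
0.48 cap [494.1 306.1 208.9] [ 279.7 -485.9] [335.7 155.2]
```

```bash
cat >> h.py <<'E'
YAW,T,HG=1.534,.45,np.array([489.9,195.5,140.])
_u=np.array([np.cos(YAW),np.sin(YAW),0]);_z=np.array([0,0,1.])
bx=_u*np.cos(T)+_z*np.sin(T);bz=_z*np.cos(T)-_u*np.sin(T)
P=lambda x,zz:HG+bx*(x-70)+bz*zz
RT=toolR(YAW,T)
E
python3 - <<'E'
from h import *
print(P(-45,-8)); plan(P(-45,-8)+bz*(159.2+60),RT); plan(P(-45,-8)+bz*(159.2),RT,(P(-45,-8)+bz*(159.2+60),RT))
E
```

```text
[486.21856019  95.49604688  82.77538676]
[-0.0181  0.      0.1408] [-8.000e-04  4.493e-01  3.000e-04]
[ 0.   -0.    0.06] [0. 0. 0.]
```

Call:
apply_moves --deltas '[-0.018,0,0.035,0,0.112,0,0.045,-0.018,0,0.07,0,0.225,0,0.045,-0.018,0,0.105,0,0.337,0,0.045,-0.018,0,0.141,0,0.449,0,0.045,-0.018,0,0.141,0,0.449,0,0.045,-0.018,0,0.141,0,0.449,0,0.045,-0.018,0,0.141,0,0.449,0,0.045,-0.018,0,0.141,0,0.449,0,0.045]'

```text
clock: 5.4
position: [483.6, -0.4, 282.5]
tcp_rot: [-0.152, 0.702, 0.677, 0.161]
force: [-0.4, -0.7, -0.2]
grip_width: 44.8
gripper_force: 0.0
```

Run:
```python
from h import *
s=bot.observe();print(s['position'],s['clock'],s['grip_width']);plan(P(-45,-8)+bz*(159.2),RT)
c=grab('wrist','w3')
print(proj(c,P(-45,-8)),proj(c,P(-70,-8)),proj(c,P(0,-8)),proj(c,P(15,25)))
```

```text
[ 4.83569267e+02 -4.17665112e-01  2.82469590e+02] 5.4 44.798450068613356
[-0.0002 -0.0011  0.0623] [0.0037 0.004  0.0022]
[277.29439942 235.77168397] [277.29734674 270.43961515] [277.28854258 166.88062279] [277.09126576 148.81868953]
```

View pics/w3.png

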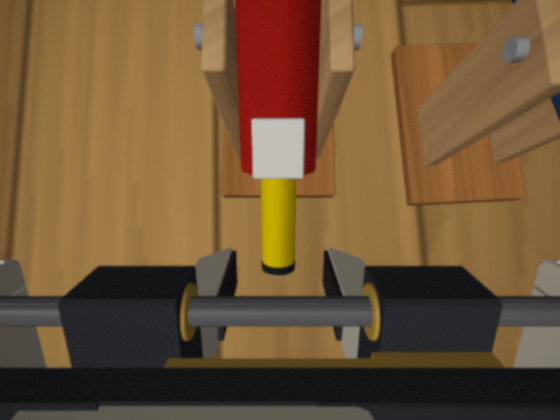

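The torch is centred between the fingers (column 279) and the lens end at row 270 matches the prediction. Now I descend and close.

Call:
apply_moves --deltas '[0,0,0.02,0.004,0.004,0,0.045,0,0,0.04,0.004,0.004,0,0.045,0,0,0.055,0.004,0.004,0,0.045,0,0,0.062,0.004,0.004,0,0.045,0,0,0.062,0.004,0.004,0,0.045,0,0,0.062,0.004,0.004,0,0.045,0,0,0.062,0.004,0.004,0,0.015,0,0,0.062,0.004,0.004,0,0.015,0,0,0.062,0.004,0.004,0,0.015,0,0,0.062,0.004,0.004,0,0.015,0,0,0.062,0.004,0.004,0,0.015,0,0,0.062,0.004,0.004,0,0.015,0,0,0.062,0.004,0.004,0,0.015]' --newtons 30

```text
clock: 6.53
position: [483.9, 25.9, 224.4]
tcp_rot: [-0.157, 0.702, 0.676, 0.161]
force: [-0.9, -0.6, 0.5]
grip_width: 21.1
gripper_force: 30.0
```

Call:
apply_moves --deltas '[0,0,-0.004,0,0,0,0.015,0,0,-0.008,0,0,0,0.015,0,0,-0.012,0,0,0,0.015,0,0,-0.014,0,0,0,0.015,0,0,-0.014,0,0,0,0.015,0,0,-0.014,0,0,0,0.015]'

```text
clock: 7.03
position: [483.6, 19.8, 237.0]
tcp_rot: [-0.157, 0.702, 0.676, 0.161]
force: [0.0, -0.5, -1.2]
grip_width: 21.0
gripper_force: 30.0
```

Run:
```python
from h import *
s=bot.observe();print(s['position'],s['force'],s['moment'],s['grip_width'])
f=grab('scene');x0,y0,x1,y1=240,140,365,225
cv2.imwrite('pics/s4.png',cv2.resize(f['color'][y0:y1,x0:x1],None,fx=6,fy=6,interpolation=cv2.INTER_CUBIC)[:,:,::-1])
```

```text
[483.63341921  19.79192257 237.01223011] [ 0.01062414 -0.53262181 -1.2443451 ] [-0.4118928   0.11813929  0.01362347] 20.992771096618977
```

View pics/s4.png

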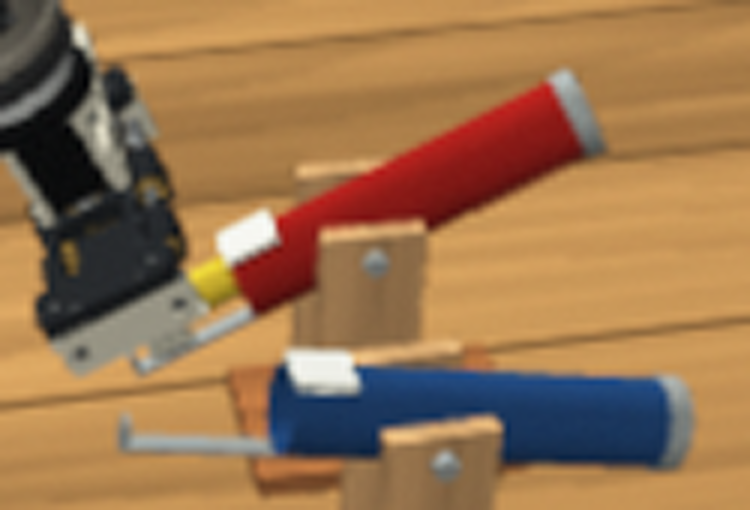

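The torch hangs free in the bore above the catch, and the force equals its weight alone. I'll draw it out.

Call:
apply_moves --deltas '[-0.006,0,0,0,0,0,0.015,-0.014,0,0,0,0,0,0.015,-0.022,0,0,0,0,0,0.015,-0.03,0,0,0,0,0,0.015,-0.03,0,0,0,0,0,0.015]'

```text
clock: 7.5
position: [482.5, -8.6, 222.8]
tcp_rot: [-0.157, 0.702, 0.675, 0.16]
force: [1.0, 0.1, -0.5]
grip_width: 21.1
gripper_force: 30.0
```

Call:
apply_moves --deltas '[-0.008,0,0,0,0,0,0.015,-0.018,0,0,0,0,0,0.015,-0.028,0,0,0,0,0,0.015,-0.038,0,0,0,0,0,0.015,-0.048,0,0,0,0,0,0.015,-0.058,0,0,0,0,0,0.015,-0.068,0,0,0,0,0,0.015,-0.075,0,0,0,0,0,0.015,-0.075,0,0,0,0,0,0.015,-0.075,0,0,0,0,0,0.015]'

```text
clock: 8.33
position: [480.0, -74.8, 190.7]
tcp_rot: [-0.157, 0.702, 0.676, 0.161]
force: [-0.1, 0.4, 0.6]
grip_width: 20.7
gripper_force: 30.0
```

Run:
```python
from h import *
s=bot.observe();print(s['position'],s['force'],s['moment'],s['clock'])
c=grab('wrist','w5');
```

```text
[480.02541157 -74.77605726 190.68269841] [-0.06860681  0.39076347  0.55408569] [-0.42246968  0.07329953  0.0282242 ] 8.3333
```

View pics/w5.png

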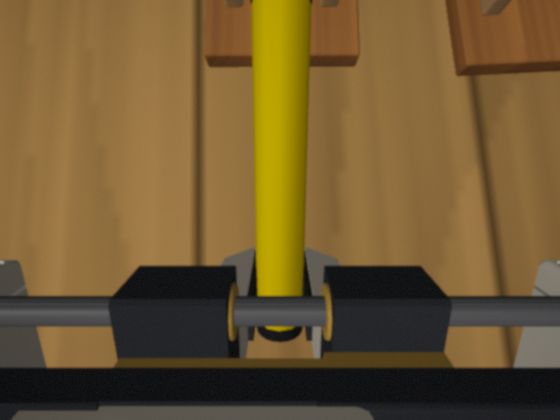

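The torch is out of the tube and held firmly in line. I'll move away and up, then level it over the bowl.

Run:
```python
from h import *
s=bot.observe();p=np.array(s['position']);q=rot(s['tcp_rot'])
g=p+q.apply([0,0,159.2]);print('grasp',g)
plan(p+[0,-70,70],q)
plan((522.6,-328,300),toolR(YAW,0))
```

```text
grasp [482.01593868  -4.72372288  47.7403594 ]
[-0.0322  0.0023 -0.0936] [0. 0. 0.]
[-0.1785  0.0514 -0.2086] [-0.0038 -0.4534 -0.0006]
```

Call:
apply_moves --deltas '[-0.008,0.001,-0.023,0,0,0,0.015,-0.016,0.001,-0.046,0,0,0,0.015,-0.024,0.002,-0.07,0,0,0,0.015,-0.032,0.002,-0.094,0,0,0,0.015,-0.05,0.008,-0.108,0,-0.05,0,0.015,-0.068,0.014,-0.122,0,-0.1,0,0.015,-0.086,0.021,-0.136,0,-0.17,0,0.015,-0.104,0.027,-0.15,0,-0.24,0,0.015,-0.122,0.033,-0.164,0,-0.31,0,0.015,-0.14,0.039,-0.178,-0.004,-0.38,0,0.015,-0.158,0.045,-0.192,-0.004,-0.42,0,0.015,-0.17,0.049,-0.202,-0.004,-0.44,0,0.015,-0.178,0.051,-0.208,-0.004,-0.453,0,0.015,-0.178,0.051,-0.208,-0.004,-0.453,0,0.015,-0.178,0.051,-0.208,-0.004,-0.453,0,0.015]'

```text
clock: 9.63
position: [522.2, -326.6, 299.5]
tcp_rot: [-0.001, 0.72, 0.694, 0.0]
force: [-0.1, 0.3, -0.7]
grip_width: 21.1
gripper_force: 30.0
```

Run:
```python
from h import *
s=bot.observe();p=np.array(s['position']);q=rot(s['tcp_rot']);print(p,s['force'],s['grip_width'],s['clock']);print(q.as_matrix().round(3))
c=grab('wrist','w6');b=grab('top');a=grab('scene')
im=np.vstack([c['color'],])
t=cv2.resize(b['color'][190:310,340:440],None,fx=2.4,fy=2.4);s=cv2.resize(a['color'][130:270,90:240],None,fx=1.6,fy=1.6,interpolation=cv2.INTER_CUBIC)
k=np.zeros((600,560,3),np.uint8);k[:292]=cv2.resize(c['color'],(560,420))[:292]
k[300:300+t.shape[0],:t.shape[1]]=t;k[300:300+s.shape[0],260:260+s.shape[1]]=s
cv2.imwrite('pics/m6.png',k[:,:,::-1])
import pickle;pickle.dump((c,a,b),open('w6.pkl','wb'))
print(proj(c,(524.7,-278.5,60)))
```

```text
[ 522.16378169 -326.6269952   299.47384318] [-0.09213225  0.26382022 -0.6587496 ] 21.140287966756745 9.6333
[[ 0.037  0.999 -0.   ]
 [ 0.999 -0.037  0.002]
 [ 0.002 -0.    -1.   ]]
[281.16321147 158.82866082]
```

View pics/m6.png

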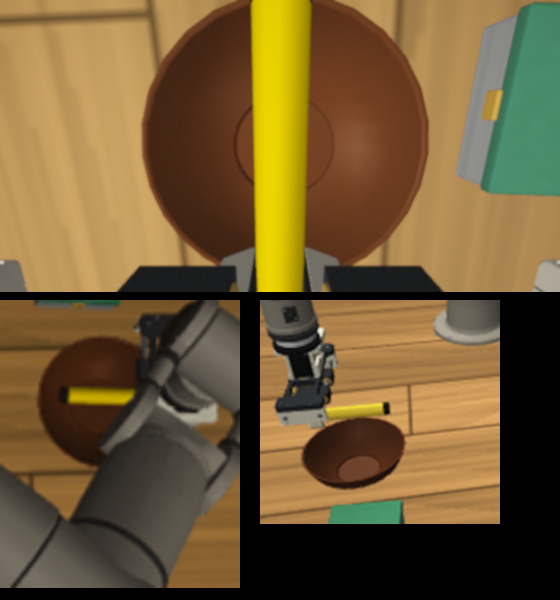

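The wrist view shows the level torch across the bowl, with the rim at columns 143–428 and the floor circle centred at about (284,147). I'll compute the centring correction.

Run:
```python
from h import *
import pickle;c,a,b=pickle.load(open('w6.pkl','rb'))
print('floor',onz(c,(284.5,147),5),'rim L/R',onz(c,(143,137),60),onz(c,(428,137),60),'rim top',onz(c,(235,2),60),'lateral mid top row',onz(c,(285,0),60))
# torch rear end + axis height from top & scene
def Y(f,box):
    x0,y0,x1,y1=box;im=np.zeros_like(f['color']).astype(int);im[y0:y1,x0:x1]=f['color'][y0:y1,x0:x1]
    r,g,bb=im[...,0],im[...,1],im[...,2];return np.argwhere((r>120)&(g>100)&(bb<60)&(r-g<70))[:,::-1].astype(float)
ya=Y(a,(120,180,180,210));yb=Y(b,(355,220,400,240))
ra=ya[ya[:,0]>=ya[:,0].max()-1].mean(0);rb=yb[yb[:,0]<=yb[:,0].min()+1].mean(0)
print('rear',ra,rb,tri((a,ra),(b,rb)))
s=bot.observe();p=np.array(s['position']);q=rot(s['tcp_rot']);print('expected rear',p+q.apply([119,0,159.2]))
```

```text
floor [ 527.69728793 -277.15796546    5.        ] rim L/R [ 435.96404765 -261.07701001   60.        ] [ 620.02085197 -267.95023562   60.        ] rim top [ 501.27648623 -186.89654762   60.        ] lateral mid top row [ 530.21103677 -186.9667809    60.        ]
rear [171. 184.] [369.5 229.5] (array([ 518.57919479, -200.14142383,  184.09987463]), [np.float64(9.134795641622958), np.float64(9.134795641622988)])
expected rear [ 526.39636626 -206.97163769  140.43410724]
```

Call:
apply_moves --deltas '[-0.001,0.003,0.015,0,0,0,0.015,-0.001,0.003,0.03,0,0,0,0.015,-0.001,0.003,0.045,0,0,0,0.015,-0.001,0.003,0.06,0,0,0,0.015,-0.001,0.003,0.07,0,0,0,0.015,-0.001,0.003,0.074,0,0,0,0.015,-0.001,0.003,0.074,0,0,0,0.015,-0.001,0.003,0.074,0,0,0,0.015]'

```text
clock: 10.45
position: [525.5, -328.2, 226.3]
tcp_rot: [0.0, 0.72, 0.694, 0.0]
force: [0.3, -0.6, -0.5]
grip_width: 21.6
gripper_force: 30.0
```

Run:
```python
from h import *
s=bot.observe();print(s['position'],s['force'],s['moment'])
f=grab('scene');x0,y0,x1,y1=100,170,200,260
cv2.imwrite('pics/s7.png',cv2.resize(f['color'][y0:y1,x0:x1],None,fx=6.6,fy=6.6,interpolation=cv2.INTER_CUBIC)[:,:,::-1])
```

```text
[ 525.48723158 -328.24491871  226.25297327] [ 0.27864531 -0.64075576 -0.49995059] [-0.19759196  0.06407471  0.05754117]
```

View pics/s7.png

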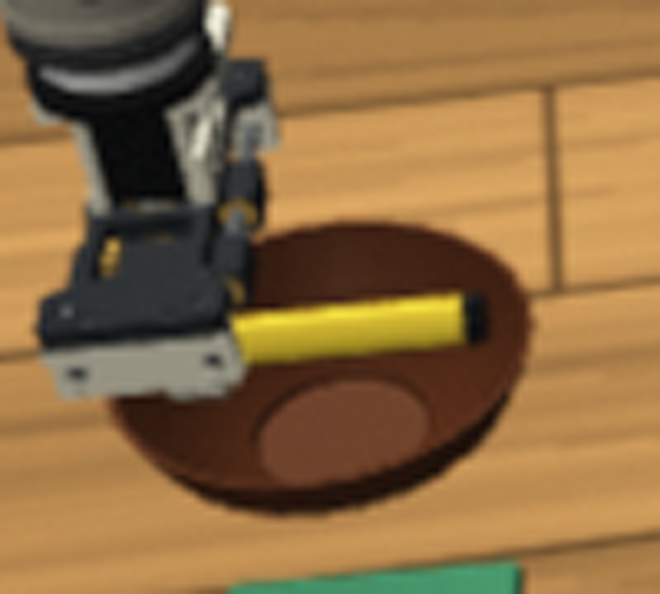

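The torch's rear end is at crop (475,318), over the bowl's interior and clear of the rim; the gripper body is well above the rim. I'll lower slowly, watching the force.

Call:
apply_moves --deltas '[0,0,0.002,0,0,0,0.015,0,0,0.004,0,0,0,0.015,0,0,0.006,0,0,0,0.015,0,0,0.008,0,0,0,0.015,0,0,0.01,0,0,0,0.015,0,0,0.01,0,0,0,0.015]'

```text
clock: 11.0
position: [525.2, -328.3, 215.3]
tcp_rot: [-0.0, 0.72, 0.694, 0.0]
force: [-0.5, 0.1, -0.9]
grip_width: 21.3
gripper_force: 30.0
```

Call:
apply_moves --deltas '[0,0,0.002,0,0,0,0.015,0,0,0.004,0,0,0,0.015,0,0,0.004,0,0,0,0.015]'

```text
clock: 11.25
position: [525.2, -328.3, 211.3]
tcp_rot: [-0.0, 0.72, 0.694, 0.0]
force: [-0.3, 0.1, 0.1]
grip_width: 21.2
gripper_force: 30.0
```

Torch axis is now at z≈52.

Call:
apply_moves --deltas '[0,0,0.002,0,0,0,0.015,0,0,0.003,0,0,0,0.015,0,0,0.003,0,0,0,0.015]'

```text
clock: 11.5
position: [525.2, -328.3, 208.5]
tcp_rot: [-0.0, 0.72, 0.694, 0.0]
force: [0.0, 0.3, -0.5]
grip_width: 21.3
gripper_force: 30.0
```

Call:
apply_moves --deltas '[0,0,0.002,0,0,0,0.015,0,0,0.003,0,0,0,0.015,0,0,0.003,0,0,0,0.015]'

```text
clock: 11.75
position: [525.2, -328.3, 205.5]
tcp_rot: [-0.0, 0.72, 0.694, 0.0]
force: [-0.3, 0.8, -1.1]
grip_width: 21.1
gripper_force: 30.0
```

Call:
apply_moves --deltas '[0,0,0.002,0,0,0,0.015,0,0,0.003,0,0,0,0.015,0,0,0.003,0,0,0,0.015]'

```text
clock: 12.0
position: [525.4, -328.0, 202.8]
tcp_rot: [-0.0, 0.72, 0.694, 0.0]
force: [-0.0, 3.8, 2.9]
grip_width: 21.0
gripper_force: 30.0
```

Call:
apply_moves --deltas '[0,0,0.001,0,0,0,0.015,0,0,0.002,0,0,0,0.015,0,0,0.002,0,0,0,0.015]'

```text
clock: 12.25
position: [525.6, -328.2, 201.7]
tcp_rot: [0.001, 0.72, 0.694, 0.0]
force: [-0.5, 2.9, 8.1]
grip_width: 21.1
gripper_force: 30.0
```

Contact, mostly on the lens side. I'll back off 2 mm, shift 2 mm towards the bowl centre, and open slowly.

Call:
apply_moves --deltas '[0.001,0,-0.002,0,0,0,0.015,0.002,0,-0.0025,0,0,0,0.015,0.002,0,-0.0025,0,0,0,0.015,0.002,0,-0.0025,0,0,0,0.015]'

```text
clock: 12.58
position: [525.3, -326.4, 203.0]
tcp_rot: [-0.0, 0.72, 0.694, -0.0]
force: [-0.5, 0.9, -1.4]
grip_width: 21.0
gripper_force: 30.0
```

Call:
apply_moves --deltas '[0,0,0.001,0,0,0,0.015,0,0,0.001,0,0,0,0.023,0,0,0.001,0,0,0,0.026,0,0,0.001,0,0,0,0.03,0,0,0.001,0,0,0,0.034,0,0,0.001,0,0,0,0.034,0,0,0.001,0,0,0,0.034]'

```text
clock: 13.17
position: [525.4, -326.4, 202.3]
tcp_rot: [0.0, 0.72, 0.694, 0.0]
force: [0.5, 0.1, -0.8]
grip_width: 33.9
gripper_force: 0.0
```

Released without touching the bowl. Next I retreat straight up, then sideways away from the tin.

Call:
apply_moves --deltas '[0,0,-0.008,0,0,0,0.034,0,0,-0.02,0,0,0,0.034,0,0,-0.04,0,0,0,0.034,0,0,-0.07,0,0,0,0.034,0,0,-0.11,0,0,0,0.034,0,0,-0.15,0,0,0,0.034,-0.04,0,-0.18,0,0,0,0.034,-0.04,0,-0.18,0,0,0,0.034,-0.04,0,-0.18,0,0,0,0.034,-0.04,0,-0.18,0,0,0,0.034,-0.04,0,-0.18,0,0,0,0.034]'

```text
clock: 14.08
position: [523.6, -365.5, 380.7]
tcp_rot: [-0.002, 0.72, 0.694, 0.0]
force: [0.3, 0.1, -0.7]
grip_width: 33.9
gripper_force: 0.0
```

Run:
```python
from h import *
a=grab('scene');c=grab('wrist');s=bot.observe();print(s['position'],s['force'],s['clock'])
k=np.zeros((600,560,3),np.uint8);k[:300]=cv2.resize(a['color'][140:290,90:370],(560,300));k[300:]=cv2.resize(c['color'],(400,300)) if 0 else np.pad(cv2.resize(c['color'],(400,300)),((0,0),(0,160),(0,0)))
cv2.imwrite('pics/m8.png',k[:,:,::-1])
```

```text
[ 523.84027691 -365.38076931  380.65536936] [0.1524813  0.01134729 0.03003032] 14.1833
```

View pics/m8.png

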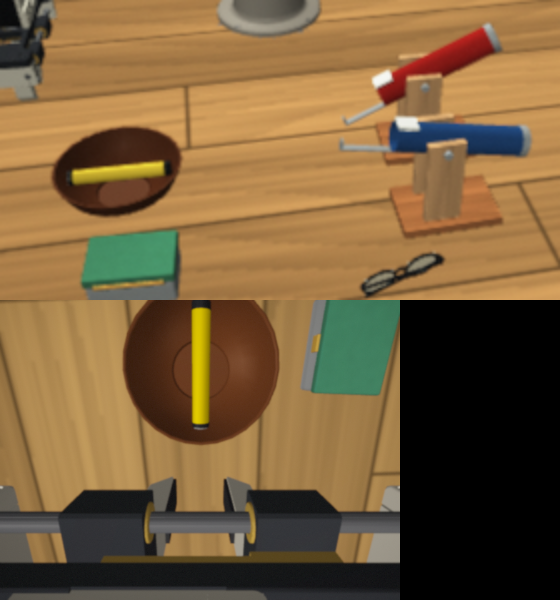

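The torch lies inside the bowl, the red tube is empty and still tipped, and the bystanders are in place.

```bash
python3 -c "
from bench import bot
print(bot.finish_job())"
```

```text
the job is handed in; nothing more can be done
None
```

The job is handed in at about 14 s of robot time: the red tube was pressed mouth-down, and the torch slid to the catch, was lifted clear, drawn out and laid in the brown bowl, with the bowl and the other objects still in place in the last pictures; no verdict was returned.

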